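# Sort the measured parts back into their trays

## Task

The five measured parts stand mixed on the granite table: put each one into the tray for its kind, standing upright as it stands now and centred on a dark outline that shows its footprint (sleeves on the ring outlines, spindles on the disc outlines, the slotted block on and square to the rectangle), one part per outline. Set the parts down, do not drop or throw them, let go of them all, and leave the caliper and the pen pot where they are.

Things in the scene. Friction and masses are not known exactly. Their poses are not given: they have to be found in the camera images.
- sleeve_1_mid (a point): Short length of thick steel tube standing on end on the table: outside diameter 44 mm, bore 24 mm, 50 mm tall. The point is its centre, half-way up (25 mm above its foot); z along the tube, up. First sleeve. The two sleeves are identical.
- sleeve_2_mid (a point): Short length of thick steel tube standing on end on the table: outside diameter 44 mm, bore 24 mm, 50 mm tall. The point is its centre, half-way up (25 mm above its foot); z along the tube, up. Second sleeve. The two sleeves are identical.
- spindle_1_mid (a point): Steel spindle standing on its round flange: flange 48 mm diameter and 10 mm thick, with a plain stem 18 mm in diameter rising from its middle to a total height of 72 mm. The point is on the axis half-way up (36 mm above its foot, on the stem); z along the stem, up. First spindle. The two spindles are identical.
- spindle_2_mid (a point): Steel spindle standing on its round flange: flange 48 mm diameter and 10 mm thick, with a plain stem 18 mm in diameter rising from its middle to a total height of 72 mm. The point is on the axis half-way up (36 mm above its foot, on the stem); z along the stem, up. Second spindle. The two spindles are identical.
- block_mid (a point): Aluminium slotted block, 64 mm long (its x), 36 mm wide (its y), 48 mm tall, with an open slot 14 mm wide and 12 mm deep along the middle of its top. The point is its centre, half-way up (24 mm above its foot); z up. It starts with its length roughly along the robot's y, up to 46 degrees off.
- tray_sleeve: Tray for the two sleeves, marked with two dark rings (46 mm outside, light middle). Fixed, 86 (x) by 166 mm (y); floor 3 mm above the table, rim tops at 7 mm, rims 5 mm thick. Origin: centre of its underside; x (short side) points away from the robot within 9 degrees, y to the left, z up. A low divider makes two bays; outline centres at x = 0, y = -40 and +40 mm.
- tray_spindle: Tray for the two spindles, marked with two full dark discs (50 mm). Fixed, 86 (x) by 166 mm (y); floor 3 mm above the table, rim tops at 7 mm, rims 5 mm thick. Origin: centre of its underside; x (short side) points away from the robot within 9 degrees, y to the left, z up. A low divider makes two bays; outline centres at x = 0, y = -40 and +40 mm.
- tray_block: Tray for the slotted block, one bay with a dark rectangle, 38 mm along x by 66 mm along y, at its middle (x = y = 0); the block's length goes along the tray's y. Fixed, 86 (x) by 116 mm (y); floor 3 mm above the table, rim tops at 7 mm, rims 5 mm thick. Origin: centre of its underside; x (short side) points away from the robot within 9 degrees, y to the left, z up.
- caliper: Digital caliper lying on the table to the robot's right of the work, about 230 mm long along its x, 14 mm thick; leave it alone. Origin: centre of its underside.
- pen_pot: White pot, 76 mm diameter, 100 mm tall (pens to 150 mm), to the robot's left of the work; leave it alone. Origin: centre of its underside.
There are look-alikes about, which are no part of the job. Leave any brown or yellow look-alike of the part that bears spindle_2_mid alone.

How it is judged:
At the end, for the whole second after the job is handed in: Every part stands on its own tray's floor (height within 3 mm), upright within 0.1 rad, within 12 mm in the tray's x and y of an outline's centre, one per outline; the block's length within 0.2 rad of the tray's y, either way round; all released and at rest (under 0.02 m/s) ((((x of sleeve_1_mid in the frame of tray_sleeve between -0.012 and 0.012 m and y of sleeve_1_mid in the frame of tray_sleeve between 0.028 and 0.052 m) and (x of sleeve_2_mid in the frame of tray_sleeve between -0.012 and 0.012 m and y of sleeve_2_mid in the frame of tray_sleeve between -0.052 and -0.028 m)) or ((x of sleeve_1_mid in the frame of tray_sleeve between -0.012 and 0.012 m and y of sleeve_1_mid in the frame of tray_sleeve between -0.052 and -0.028 m) and (x of sleeve_2_mid in the frame of tray_sleeve between -0.012 and 0.012 m and y of sleeve_2_mid in the frame of tray_sleeve between 0.028 and 0.052 m))) and (((x of spindle_1_mid in the frame of tray_spindle between -0.012 and 0.012 m and y of spindle_1_mid in the frame of tray_spindle between 0.028 and 0.052 m) and (x of spindle_2_mid in the frame of tray_spindle between -0.012 and 0.012 m and y of spindle_2_mid in the frame of tray_spindle between -0.052 and -0.028 m)) or ((x of spindle_1_mid in the frame of tray_spindle between -0.012 and 0.012 m and y of spindle_1_mid in the frame of tray_spindle between -0.052 and -0.028 m) and (x of spindle_2_mid in the frame of tray_spindle between -0.012 and 0.012 m and y of spindle_2_mid in the frame of tray_spindle between 0.028 and 0.052 m))) and x of block_mid in the frame of tray_block between -0.012 and 0.012 m and y of block_mid in the frame of tray_block between -0.012 and 0.012 m and angle between the x axis of block_mid and the y axis of tray_block, either way round below 0.2 rad and angle between each of sleeve_1_mid, sleeve_2_mid, spindle_1_mid, spindle_2_mid, block_mid's own z axis and vertical below 0.1 rad and linear speed of each of sleeve_1, sleeve_2, spindle_1, spindle_2, block below 0.02 m/s and z of sleeve_1_mid in the frame of tray_sleeve between 0.025 and 0.031 m and z of sleeve_2_mid in the frame of tray_sleeve between 0.025 and 0.031 m and z of spindle_1_mid in the frame of tray_spindle between 0.036 and 0.042 m and z of spindle_2_mid in the frame of tray_spindle between 0.036 and 0.042 m and z of block_mid in the frame of tray_block between 0.024 and 0.03 m); the robot touches nothing.
It fails at once if a part is dropped or thrown (faster than 0.6 m/s while not in the fingers: a fall of about 2 cm) ((linear speed of sleeve_1 above 0.6 m/s and contact force between sleeve_1 and the fingers below 0.05 N) or (linear speed of sleeve_2 above 0.6 m/s and contact force between sleeve_2 and the fingers below 0.05 N) or (linear speed of spindle_1 above 0.6 m/s and contact force between spindle_1 and the fingers below 0.05 N) or (linear speed of spindle_2 above 0.6 m/s and contact force between spindle_2 and the fingers below 0.05 N) or (linear speed of block above 0.6 m/s and contact force between block and the fingers below 0.05 N)).
It fails at once if the caliper is pushed more than 2 cm (distance of caliper from where it was at the start of the episode above 0.02 m).
It fails at once if the pen pot is pushed more than 2 cm (distance of pen_pot from where it was at the start of the episode above 0.02 m).
It also fails if it takes over 136 s, if anything falls off the work surface, if the arm or the gripper's body presses on something with over 40 N, if the wrist force passes 120 N, or if a joint passes its speed limit or range.

## Robot

A 7-joint arm with a two-finger parallel gripper is mounted at the origin on the work surface. World frame = base frame: x ahead of the robot, y to its left, z up, the work surface at z = 0. Lengths are in m, angles in rad, forces in N, time in s.
With the tool pointing down it reaches from about 0.425 to 1.025 m from the base axis. Payload 9.4 kg.
Tool frame: the origin (TCP) lies between the finger pads; the fingertips stand 19 mm ahead of it and the grasp point (between the pads) is the TCP; z points along the fingers, y is the line along which they close (so a half turn about z gives the same grasp; the last joint's range is limited). The gripper opens to 93 mm and grips with 3 to 60 N. Pads are 15 mm wide; open, the fingers measure 128 mm over their backs; the gripper's body (75 mm by 188 mm) begins 65 mm behind the grasp point.
Start: joints at [-0.077, 0.599, -0.003, 1.599, 0.002, 0.943, -0.08], TCP at [0.725, -0, 0.199] pointing down, gripper open.
Joint ranges: [-2.57, 2.57], [-0.35, 1.97], [-1.29, 1.29], [0.11, 2.56], [-1.05, 4.19], [0.11, 1.86], [-2.63, 2.63]. Speed limits (rad/s): [2.22, 2.22, 3.01, 3.01, 3.14, 3.14, 3.14].

## Interface

Orientations are given as a unit quaternion [x, y, z, w].
In Python, from plant import ctrl gives the robot as it stands.
- The arm moves only by the tool move_arm, never from a script. Its argument "series" is a list that holds one entry, the list of rows, each a list of 7 numbers: the shift along the tool's x, y, z in units of 50 mm (1.0 is 50 mm), then the turn, a rotation vector about the tool's x, y, z in rad, then the closure, from 0 (fully open) to 1 (shut). A call has 1 to 20 rows; each row is the pose to reach, as a shift and turn from the pose commanded when the call began, along the tool's axes at that moment; what a row does not reach only later rows make up. A row lasts 1/10 s, in which the tool goes at most 50 mm and 8.59 degrees, less where a joint would pass 70% of its speed; a pose out of reach is approached as far as the arm can. A call with a gripper value outside its range is refused whole. The fingers move at their own pace and stop on an object; "squeeze" is the grip in N (left out, the last holds). Time passes only in rows, so rows that repeat a pose let the fingers close. It gives the time, the measured TCP pose, the force, the opening and the grip force at its end, in the units of the state.
- ctrl.state(): the state, without advancing time (a new reading comes with each control period).
- ctrl.grab_frame(name): name is "scene" or "side" or "wrist"; returns a dict with "image" (400x640x3 uint8, red, green, blue), "fx", "fy", "cx", "cy" (pixels), "world_to_cam" (4x4, takes a point from world to camera coordinates). Camera axes: x right, y down, z forward; pixel columns grow to the right and rows downward; lengths in m; the calibration is good to about 2 mm. A picture is of the moment at which its call begins. There is no depth.
- ctrl.sign_off(): hands the job in; it is judged then, once.
The state is a dict: "clock": time; "joint_positions": joint angles; "joint_velocities": joint speeds; "effort": joint torques, N m; "tcp_pos": TCP position; "tcp_rot": TCP orientation; "wrist_force": force on the tool from outside, world axes, zero at the start; "wrist_torque": the same for the moment, N m; "gripper_width": finger opening in m; "grasp_force": force on a finger pad.
Only numpy, scipy, OpenCV 4.12 (cv2) and the standard library are available. Lean on these libraries where they do the work, as an engineer would, in place of code of your own. Each camera call takes 0.05 s, during which the arm holds its last target. There are 200 camera calls.

## Working session

There is one attempt and no reset: what is moved stays moved. The work goes in short steps, Python scripts to look and compute and a tool call to move; the robot and the scene stay as the last step left them, time stands still between calls to the robot, and variables do not carry over. Pictures are saved under pics/ and viewed, at most 14 in all, crops included, and the job is handed in when it is done.

Besides the shell and the picture viewer there is one more tool, called after "Emit:" as name(argument=value, ...) on one line, values as JSON. move_arm: Moves the arm, as the interface text tells. Its arguments: {"type":"object","properties":{"series":{"type":"array"},"squeeze":{"type":"number"}},"required":["series"]}

```bash
ls; mkdir -p pics
python3 - <<'E'
from plant import ctrl
import cv2,pickle
for n in("scene","side","wrist"):
    f=ctrl.grab_frame(n);cv2.imwrite(f"pics/{n}0.png",f["image"][:,:,::-1]);pickle.dump(f,open(f"{n}0.pkl","wb"))
    print(n,f["fx"],f["cx"],f["cy"],f["world_to_cam"].round(3).tolist())
s=ctrl.state();print(s["clock"],s["tcp_pos"],s["tcp_rot"],s["gripper_width"])
E
```

```text
pics
scene 410.7386316215719 315.9279927467075 196.07346750321415 [[0.564, 0.825, -0.007, -0.278], [0.5, -0.348, -0.793, -0.2], [-0.657, 0.445, -0.609, 1.48], [0.0, 0.0, 0.0, 1.0]]
side 514.1334695108828 321.2707603552139 204.252980970615 [[0.829, -0.559, 0.019, -0.398], [-0.264, -0.421, -0.868, 0.191], [0.493, 0.714, -0.496, 1.053], [0.0, 0.0, 0.0, 1.0]]
wrist 298.0653478641506 326.40512168136655 200.05448322924448 [[1.0, 0.0, -0.001, -0.725], [0.001, -0.967, 0.256, -0.028], [-0.001, -0.256, -0.967, 0.39], [0.0, 0.0, 0.0, 1.0]]
0.15 [ 7.24612805e-01 -3.59656930e-05  1.97939793e-01] [ 7.07095865e-01  7.07117444e-01 -4.68190468e-04 -3.72689050e-04] 0.09281509864061534
```

View pics/scene0.png

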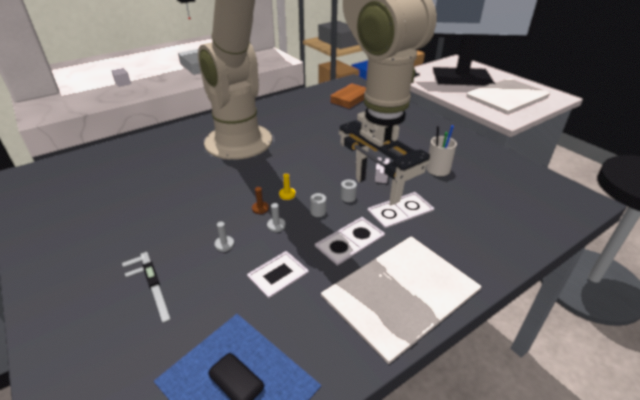

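View pics/side0.png

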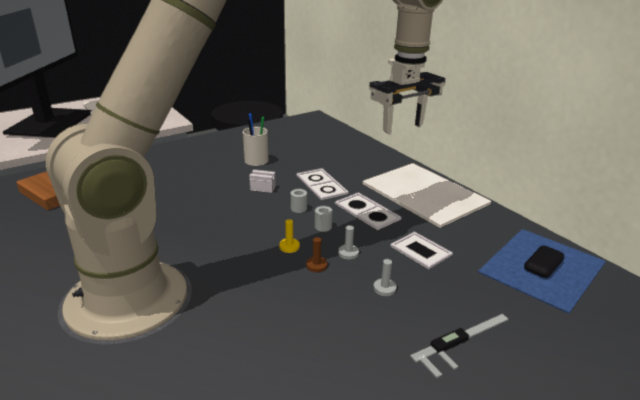

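View pics/wrist0.png

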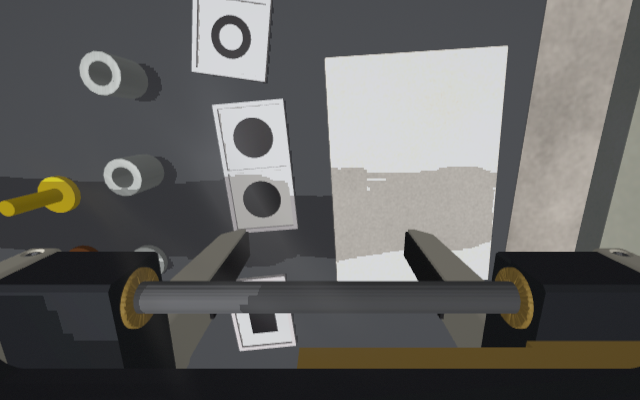

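Candidates for the spindles, scene/side pixels:
- Grey upright: (224,236)/(385,278) and (276,217)/(349,243). These are chosen.
- Brown: (259,200)/(317,255), a look-alike to leave alone.
- Yellow: (287,187)/(289,237), a look-alike to leave alone.

Other things in view:
- **Sleeves:** (318,205) and (349,190) in the scene view.
- **Block:** (262,181) in the side view.
- **Trays:** block (278,273), spindle (350,240) and sleeve (401,209) in the scene view.
- **Wrist view:** sleeves at (100,73) and (122,177), discs at (253,138) and (262,199), one ring at (231,37).

```bash
cat > h.py <<'E'
import numpy as np,cv2,pickle
from plant import ctrl
def ray(f,uv,z):
    "world point at height z seen at pixel uv"
    W=np.array(f["world_to_cam"]);R,t=W[:3,:3],W[:3,3];C=-R.T@t
    d=R.T@np.array([(uv[0]-f["cx"])/f["fx"],(uv[1]-f["cy"])/f["fy"],1])
    return C+d*(z-C[2])/d[2]
def proj(f,P):
    W=np.array(f["world_to_cam"]);c=W[:3,:3]@np.asarray(P,float)+W[:3,3]
    return np.array([f["fx"]*c[0]/c[2]+f["cx"],f["fy"]*c[1]/c[2]+f["cy"]])
def grab(n,name):
    f=ctrl.grab_frame(n);cv2.imwrite(f"pics/{name}.png",f["image"][:,:,::-1]);pickle.dump(f,open(name+".pkl","wb"));return f
def load(name): return pickle.load(open(name+".pkl","rb"))
E
python3 - <<'E'
from h import *
P={'side':dict(spA=(385,288,.01),spB=(349,251,.01),yel=(289,244,.01),bro=(317,264,.01),sl1=(299,194,.05),sl2=(323,212,.05),blk=(262,173,.048),traySl=(322,184,.003),traySp=(368,210,.003),trayB=(421,249,.003),pot=(256,160,0)),
'scene':dict(spA=(224,243,.01),spB=(276,225,.01),yel=(287,194,.01),bro=(259,208,.01),sl1=(349,184,.05),sl2=(318,199,.05),traySl=(401,209,.003),traySp=(350,240,.003),trayB=(278,273,.003)),
'wrist':dict(sl1=(100,73,.05),sl2=(122,177,.05),d1=(253,138,.003),d2=(262,199,.003),r=(231,37,.003))}
for c in P:
    f=load(c+'0')
    for k,v in P[c].items(): print(c,k,ray(f,v[:2],v[2])[:2].round(3))
E
```

```text
side spA [ 0.458 -0.272]
side spB [ 0.475 -0.122]
side yel [ 0.372 -0.023]
side bro [ 0.384 -0.125]
side sl1 [0.484 0.112]
side sl2 [0.485 0.002]
side blk [0.463 0.275]
side traySl [0.618 0.201]
side traySp [0.639 0.011]
side trayB [ 0.631 -0.2  ]
side pot [0.535 0.454]
scene spA [ 0.47  -0.268]
scene spB [ 0.485 -0.124]
scene yel [ 0.384 -0.029]
scene bro [ 0.395 -0.128]
scene sl1 [0.492 0.116]
scene sl2 [0.499 0.003]
scene traySl [0.621 0.204]
scene traySp [0.638 0.007]
scene trayB [ 0.63  -0.203]
wrist sl1 [0.489 0.121]
wrist sl2 [0.493 0.011]
wrist d1 [0.633 0.052]
wrist d2 [ 0.64  -0.027]
wrist r [0.615 0.167]
```

Emit:
move_arm(series=[[[0.5,-0.9,-0.3,0,0,0,0],[1,-1.8,-0.6,0,0,0,0],[1.5,-2.6,-0.9,0,0,0,0],[2,-3.5,-1.2,0,0,0,0],[2,-3.5,-1.2,0,0,0,0],[2,-3.5,-1.2,0,0,0,0],[2,-3.5,-1.2,0,0,0,0],[2,-3.5,-1.2,0,0,0,0]]])

```text
clock: 0.95
tcp_pos: [0.5511, 0.0988, 0.2579]
tcp_rot: [0.708, 0.706, -0.0, 0.0]
wrist_force: [0.6, -0.2, -0.0]
gripper_width: 0.0926
grasp_force: 0.0
```

```bash
python3 -c "
from h import *
grab('wrist','w1');print(ctrl.state()['tcp_pos'])"
```

```text
[0.55096984 0.09891424 0.25782282]
```

View pics/w1.png

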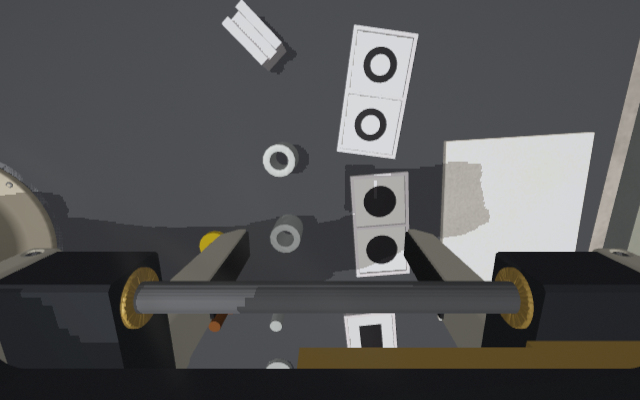

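Emit:
move_arm(series=[[[-1,0,0,0,0,0,0],[-2,0,0,0,0,0,0],[-3,0,0,0,0,0,0],[-4,0,0,0,0,0,0],[-5,0,0,0,0,0,0],[-6,0,0,0,0,0,0],[-7,0,0,0,0,0,0],[-8,0,0,0,0,0,0],[-8,0,0,0,0,0,0],[-8,0,0,0,0,0,0],[-8,0,0,0,0,0,0]]])

```text
clock: 2.1
tcp_pos: [0.5502, -0.2993, 0.2579]
tcp_rot: [0.707, 0.707, 0.0, -0.001]
wrist_force: [0.3, 0.2, 0.3]
gripper_width: 0.0926
grasp_force: 0.0
```

```bash
python3 -c "
from h import *
grab('wrist','w2');grab('scene','sc2');s=ctrl.state();print(s['tcp_pos'],s['clock'])"
```

```text
[ 0.55043665 -0.29853433  0.25837526] 2.2
```

View pics/w2.png

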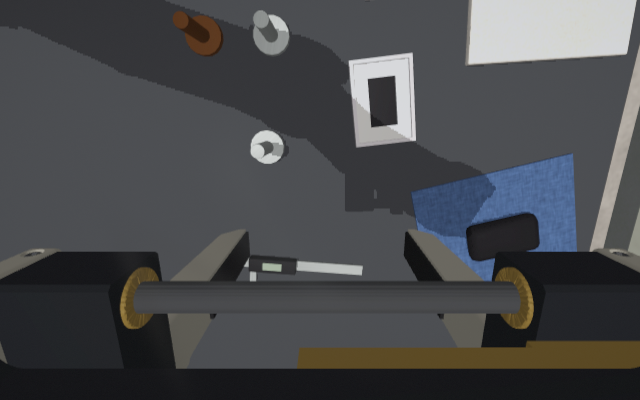

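w1 shows:
- Block at (254,38).
- Sleeve tops at (280,158) and (286,238).
- Rings at (380,65) and (370,125), discs at (379,201) and (381,249).

w2 shows:
- Grey spindles with flanges at (271,36) and (268,147). The brown one is at (205,36).
- Tray rectangle at (382,101).
- Caliper at (300,267).

Next I measure these and check with a model overlay.

```bash
cat > m.py <<'E'
from h import *
def dark(f,box,thr):
    x0,y0,x1,y1=box;g=cv2.cvtColor(f["image"],cv2.COLOR_RGB2GRAY)[y0:y1,x0:x1]
    n,l,s,c=cv2.connectedComponentsWithStats((g<thr).astype('uint8'));i=1+s[1:,4].argmax()
    r=cv2.minAreaRect(np.argwhere(l==i)[:,::-1].astype('float32'))
    return c[i]+[x0,y0],s[i,4],np.array(cv2.boxPoints(r))+[x0,y0]
def circ(im,f,c,r,z,col,s,o):
    p=[((proj(f,[c[0]+r*np.cos(a),c[1]+r*np.sin(a),z])-o)*s).astype(int) for a in np.linspace(0,6.3,40)]
    cv2.polylines(im,[np.array(p)],True,col,1)
def poly(im,f,c,yaw,L,Wd,z,col,s,o):
    u=np.array([np.cos(yaw),np.sin(yaw)]);v=np.array([-u[1],u[0]])
    p=[((proj(f,[*(c+a*L/2*u+b*Wd/2*v),z])-o)*s).astype(int) for a,b in((1,1),(1,-1),(-1,-1),(-1,1))]
    cv2.polylines(im,[np.array(p)],True,col,1)
E
python3 - <<'E'
from m import *
f1,f2=load('w1'),load('w2')
for n,f,b in(('ringL',f1,(358,42,402,88)),('ringR',f1,(350,105,392,145)),('discL',f1,(361,182,398,220)),('discR',f1,(363,233,398,266)),('rect',f2,(362,70,402,132))):
    for t in(40,60):
        c,a,bx=dark(f,b,t);print(n,t,c.round(1),a,ray(f,c,.003)[:2].round(4),end=' ')
    print()
q=[ray(f2,p,.003)[:2] for p in bx];e=[q[1]-q[0],q[2]-q[1]];print([(np.linalg.norm(v).round(4),np.degrees(np.arctan2(v[1],v[0])).round(1)) for v in e])
S1=ray(f1,(279.5,159),.05)[:2];S2=ray(f1,(286,238),.05)[:2];A=ray(f2,(267,147),.01)[:2];B=ray(f2,(271,35),.01)[:2]
Bk=ray(f1,(254,33),.048)[:2];print(S1,S2,A,B,Bk)
s=5
def crop(f,b):return cv2.resize(f["image"][b[1]:b[3],b[0]:b[2],::-1],None,fx=s,fy=s,interpolation=cv2.INTER_CUBIC).copy(),np.array(b[:2])-.5
b=(215,0,295,80);im1,o=crop(f1,b);poly(im1,f1,Bk,np.radians(130),.064,.036,.048,(0,0,255),s,o)
b=(245,115,325,265);b=(250,125,330,205);im2,o=crop(f1,b);circ(im2,f1,S1,.022,.05,(0,0,255),s,o);circ(im2,f1,S1,.012,.05,(0,0,255),s,o)
b=(250,190,330,270);im3,o=crop(f1,b);circ(im3,f1,S2,.022,.05,(0,0,255),s,o);circ(im3,f1,S2,.012,.05,(0,0,255),s,o)
im4=[]
for b,P in(((230,0,310,80),B),((230,105,310,185),A)):
    im,o=crop(f2,b);circ(im,f2,P,.024,.01,(0,0,255),s,o);circ(im,f2,P,.009,.072,(0,255,0),s,o);im4.append(im)
blank=np.zeros_like(im1)
m=np.vstack([np.hstack([im1,im2,im3]),np.hstack(im4+[blank])]);cv2.imwrite('pics/ov1.png',cv2.resize(m,(800,533),interpolation=cv2.INTER_AREA))
E
```

```text
Traceback (most recent call last):
  File "m.py", line 4, in dark
    n,l,s,c=cv2.connectedComponentsWithStats((g<thr).astype('uint8'));i=1+s[1:,4].argmax()
                                                                          ~~~~~~~~~~~~~~^^
ValueError: attempt to get argmax of an empty sequence
```

```bash
sed -i 's/    n,l,s,c=cv2.connectedComponentsWithStats((g<thr).*/    thr=cv2.threshold(g,0,255,cv2.THRESH_OTSU)[0];n,l,s,c=cv2.connectedComponentsWithStats((g<=thr).astype("uint8"));i=1+s[1:,4].argmax()/; s/,box,thr)/,box)/' m.py
cat > run.py <<'E'
from m import *
f1,f2=load('w1'),load('w2')
for n,f,b in(('ringL',f1,(361,44,399,86)),('ringR',f1,(352,106,389,144)),('discL',f1,(362,183,396,219)),('discR',f1,(364,234,396,266)),('rect',f2,(362,70,402,132))):
    c,a,bx=dark(f,b);print(n,c.round(1),a,ray(f,c,.003)[:2].round(4))
q=[ray(f2,p,.003)[:2] for p in bx];e=[q[1]-q[0],q[2]-q[1]];print([(np.linalg.norm(v).round(4),np.degrees(np.arctan2(v[1],v[0])).round(1)) for v in e])
S1=ray(f1,(279.5,159),.05)[:2];S2=ray(f1,(286,238),.05)[:2];A=ray(f2,(267,147),.01)[:2];B=ray(f2,(271,35),.01)[:2]
Bk=ray(f1,(254,33),.048)[:2];print(S1,S2,A,B,Bk)
s=5
def crop(f,b):return cv2.resize(f["image"][b[1]:b[3],b[0]:b[2],::-1],None,fx=s,fy=s,interpolation=cv2.INTER_CUBIC).copy(),np.array(b[:2])-.5
b=(215,0,295,80);im1,o=crop(f1,b);poly(im1,f1,Bk,np.radians(130),.064,.036,.048,(0,0,255),s,o)
b=(250,125,330,205);im2,o=crop(f1,b);circ(im2,f1,S1,.022,.05,(0,0,255),s,o);circ(im2,f1,S1,.012,.05,(0,0,255),s,o)
b=(250,190,330,270);im3,o=crop(f1,b);circ(im3,f1,S2,.022,.05,(0,0,255),s,o);circ(im3,f1,S2,.012,.05,(0,0,255),s,o)
im4=[]
for b,P in(((230,0,310,80),B),((230,105,310,185),A)):
    im,o=crop(f2,b);circ(im,f2,P,.024,.01,(0,0,255),s,o);circ(im,f2,P,.009,.072,(0,255,0),s,o);im4.append(im)
m=np.vstack([np.hstack([im1,im2,im3]),np.hstack(im4+[np.zeros_like(im1)])]);cv2.imwrite('pics/ov1.png',cv2.resize(m,(800,533),interpolation=cv2.INTER_AREA))
E
python3 run.py
```

```text
ringL [379.9  64.2] 592 [0.6249 0.2466]
ringR [370.1 124.2] 503 [0.6144 0.1671]
discL [379.4 201. ] 783 [0.6328 0.053 ]
discR [381.1 249. ] 663 [ 0.6389 -0.0264]
rect [382.4 101.1] 1300 [ 0.6292 -0.1989]
[(np.float64(0.0372), np.float64(3.5)), (np.float64(0.0661), np.float64(-82.7))]
[0.48981381 0.12325962] [0.49435479 0.01168532] [ 0.46508283 -0.26229768] [ 0.47760082 -0.11688773] [0.46526832 0.2735211 ]
```

View pics/ov1.png

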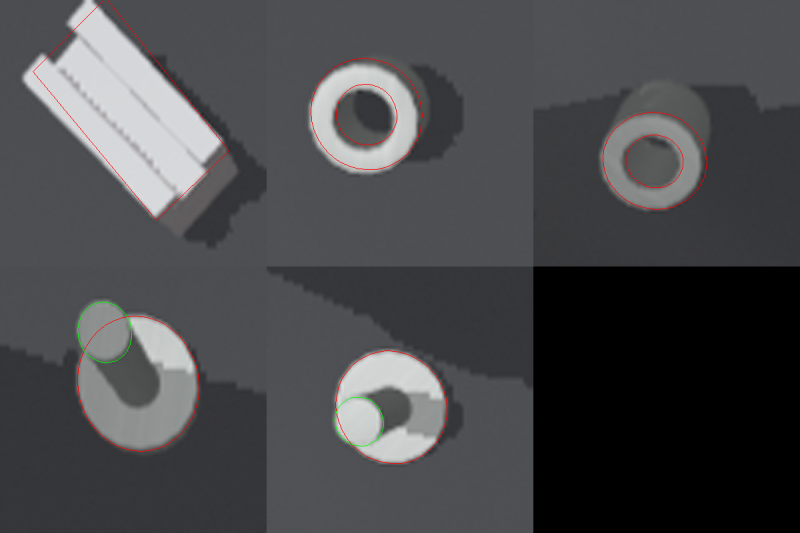

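The overlay fits: sleeves and spindles are within about 1–2 mm, and the chosen spindle crops are clearly grey. The block's yaw and the sleeve_1 centre need a small correction.

Run:
```python
from m import *
f1,f2=load('w1'),load('w2')
l,b,r=[ray(f1,p,.048)[:2] for p in((221.4,22.9),(261.6,64.9),(281.4,42.4))]
d=b-l;print('blk c',(l+r)/2,'L',np.linalg.norm(d),'W',np.linalg.norm(r-b),np.degrees(np.arctan2(-d[1],-d[0])))
print('S1',ray(f1,(279,160.2),.05)[:2])
q=[ray(f2,p,.007)[:2] for p in((349,62),(412,53),(415,139),(357,146))];
for a,c in((3,0),(2,1),(0,1),(3,2)):v=q[c]-q[a];print(np.linalg.norm(v).round(3),np.degrees(np.arctan2(v[1],v[0])).round(1))
print(np.mean(q,0)); print('cal',ray(f2,(250,267),.014)[:2],ray(f2,(362,270),.014)[:2])
```

```text
blk c [0.46244788 0.27382297] L 0.06450088328953774 W 0.035571371864531826 134.35923867021577
S1 [0.48908758 0.12167914]
0.113 97.0
0.114 96.4
0.085 7.6
0.084 6.9
[ 0.62975058 -0.19969656]
cal [ 0.429526   -0.44996577] [ 0.60728115 -0.45502058]
```

Emit:
move_arm(series=[[[0.3,-0.8,0.6,0,0,0,0.5],[0.5,-1.4,1.5,0,0,0,0.5],[0.76,-1.7,2.2,0,0,0,0.5],[0.76,-1.7,2.5,0,0,0,0.5],[0.76,-1.7,2.5,0,0,0,0.5],[0.76,-1.7,2.5,0,0,0,0.5],[0.76,-1.7,2.5,0,0,0,0.5]]], squeeze=30)

```text
clock: 2.9
tcp_pos: [0.4664, -0.2622, 0.1348]
tcp_rot: [0.707, 0.707, 0.0, 0.001]
wrist_force: [-0.0, -0.3, -0.0]
gripper_width: 0.0476
grasp_force: 0.0
```

Emit:
move_arm(series=[[[0,0,0.5,0,0,0,0.5],[0,0,1.0,0,0,0,0.5],[0,0,1.4,0,0,0,0.5],[0,0,1.7,0,0,0,0.5],[0,0,1.8,0,0,0,0.5],[0,0,1.8,0,0,0,0.5],[0,0,1.8,0,0,0,0.9],[0,0,1.8,0,0,0,0.9],[0,0,1.8,0,0,0,0.9],[0,0,1.8,0,0,0,0.9],[0,0,1.8,0,0,0,0.9],[0,0,1.8,0,0,0,0.9],[0,0,1.8,0,0,0,0.9]]], squeeze=30)

```text
clock: 4.2
tcp_pos: [0.4648, -0.2621, 0.0439]
tcp_rot: [0.707, 0.707, -0.0, 0.0]
wrist_force: [-1.4, -1.0, 5.2]
gripper_width: 0.0159
grasp_force: 30.0
```

Emit:
move_arm(series=[[[0,0,-0.4,0,0,0,0.9],[0,0,-0.9,0,0,0,0.9],[0.4,0.3,-1.4,0,0,0,0.9],[1,0.75,-1.6,0,0,0,0.9],[1.7,1.25,-1.6,0,0,0,0.9],[2.4,1.8,-1.6,0,0,0,0.9],[3.1,2.3,-1.6,0,0,0,0.9],[3.8,2.8,-1.6,0,0,0,0.9],[4.3,3.2,-1.6,0,0,0,0.9],[4.6,3.4,-1.5,0,0,0,0.9],[4.71,3.48,-1.2,0,0,0,0.9],[4.71,3.48,-0.8,0,0,0,0.9],[4.71,3.48,-0.5,0,0,0,0.9],[4.71,3.48,-0.3,0,0,0,0.9],[4.71,3.48,-0.3,0,0,0,0.9]]])

```text
clock: 5.7
tcp_pos: [0.6374, -0.0278, 0.0567]
tcp_rot: [0.708, 0.707, -0.001, -0.001]
wrist_force: [0.4, 0.5, -1.5]
gripper_width: 0.0162
grasp_force: 30.0
```

Emit:
move_arm(series=[[[0.03,0.03,0.1,0,0,0,0.9],[0.03,0.03,0.16,0,0,0,0.9],[0.03,0.03,0.2,0,0,0,0.9],[0.03,0.03,0.2,0,0,0,0.9],[0.03,0.03,0.2,0,0,0,0.9]]])

```text
clock: 6.2
tcp_pos: [0.6406, -0.025, 0.0489]
tcp_rot: [0.707, 0.707, 0.0, 0.0]
wrist_force: [0.6, 0.2, -3.0]
gripper_width: 0.016
grasp_force: 30.0
```

Emit:
move_arm(series=[[[0,0,0.02,0,0,0,0.9],[0,0,0.04,0,0,0,0.9],[0,0,0.04,0,0,0,0.9]]])

```text
clock: 6.5
tcp_pos: [0.6405, -0.025, 0.047]
tcp_rot: [0.707, 0.707, 0.0, 0.0]
wrist_force: [-2.0, 0.1, 2.1]
gripper_width: 0.0157
grasp_force: 30.0
```

Emit:
move_arm(series=[[[0,0,0,0,0,0,0.7],[0,0,0,0,0,0,0.5],[0,0,0,0,0,0,0.5],[0,0,0,0,0,0,0.5],[0,0,-0.5,0,0,0,0.5],[0,0,-1.2,0,0,0,0.5],[-0.2,-0.4,-1.76,0,0,0,0.5],[-0.7,-1.2,-1.76,0,0,0,0.5],[-1.1,-2,-1.76,0,0,0,0.5],[-1.5,-2.7,-1.76,0,0,0,0.5],[-1.84,-3.26,-1.76,0,0,0,0.5],[-1.84,-3.26,-1.76,0,0,0,0.5],[-1.84,-3.26,-1.76,0,0,0,0.5],[-1.84,-3.26,-1.76,0,0,0,0.5]]])

```text
clock: 7.9
tcp_pos: [0.4788, -0.1166, 0.1347]
tcp_rot: [0.707, 0.707, 0.0, 0.0]
wrist_force: [0.9, -0.2, -0.0]
gripper_width: 0.0465
grasp_force: 0.0
```

Run:
```python
from m import *
f=grab('scene','sc3');print(ctrl.state()['tcp_pos'])
s=6;b=(225,160,355,260)
im=cv2.resize(f["image"][b[1]:b[3],b[0]:b[2],::-1],None,fx=s,fy=s,interpolation=cv2.INTER_CUBIC);o=np.array(b[:2])-.5
c=(.639,-.0264);circ(im,f,c,.024,.013,(0,0,255),s,o);circ(im,f,c,.009,.075,(0,255,0),s,o)
cv2.imwrite('pics/c3.png',im)
```

```text
[ 0.47875716 -0.11638203  0.13463473]
```

View pics/c3.png

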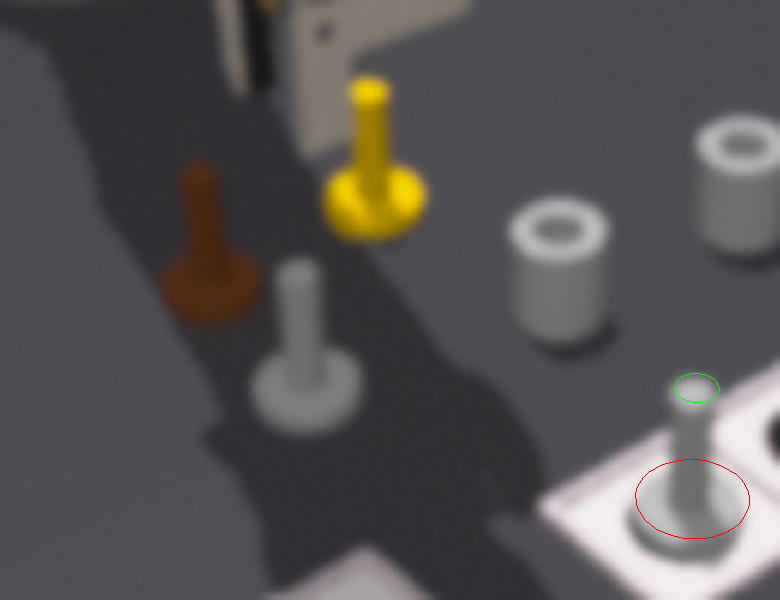

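Emit:
move_arm(series=[[[0,-0.02,0.5,0,0,0,0.5],[0,-0.02,1.0,0,0,0,0.5],[0,-0.02,1.4,0,0,0,0.5],[0,-0.02,1.7,0,0,0,0.5],[0,-0.02,1.8,0,0,0,0.5],[0,-0.02,1.8,0,0,0,0.5],[0,-0.02,1.8,0,0,0,0.9],[0,-0.02,1.8,0,0,0,0.9],[0,-0.02,1.8,0,0,0,0.9],[0,-0.02,1.8,0,0,0,0.9],[0,-0.02,1.8,0,0,0,0.9],[0,-0.02,1.8,0,0,0,0.9],[0,-0.02,1.8,0,0,0,0.9]]], squeeze=30)

```text
clock: 9.25
tcp_pos: [0.4766, -0.1171, 0.045]
tcp_rot: [0.707, 0.707, 0.0, 0.0]
wrist_force: [-1.2, 0.1, 5.6]
gripper_width: 0.016
grasp_force: 30.0
```

Emit:
move_arm(series=[[[0,0,-0.4,0,0,0,0.9],[0,0,-0.9,0,0,0,0.9],[0,0,-1.4,0,0,0,0.9],[0.4,0.4,-1.8,0,0,0,0.9],[1,0.9,-1.8,0,0,0,0.9],[1.6,1.5,-1.8,0,0,0,0.9],[2.2,2,-1.8,0,0,0,0.9],[2.8,2.5,-1.8,0,0,0,0.9],[3.2,2.9,-1.8,0,0,0,0.9],[3.4,3.12,-1.6,0,0,0,0.9],[3.4,3.12,-1.2,0,0,0,0.9],[3.4,3.12,-0.8,0,0,0,0.9],[3.4,3.12,-0.4,0,0,0,0.9],[3.4,3.12,-0.2,0,0,0,0.9],[3.4,3.12,-0.1,0,0,0,0.9],[3.4,3.12,-0.08,0,0,0,0.9],[3.4,3.12,-0.06,0,0,0,0.9],[3.4,3.12,-0.06,0,0,0,0.9]]])

```text
clock: 11.05
tcp_pos: [0.6329, 0.0529, 0.0482]
tcp_rot: [0.707, 0.707, 0.0, 0.0]
wrist_force: [-0.6, 0.5, -1.1]
gripper_width: 0.0159
grasp_force: 30.0
```

Emit:
move_arm(series=[[[0,0,0.02,0,0,0,0.9],[0,0,0.02,0,0,0,0.7],[0,0,0.02,0,0,0,0.5],[0,0,0.02,0,0,0,0.5],[0,0,0.02,0,0,0,0.5],[0,0,-0.5,0,0,0,0.5],[0,0,-1.2,0,0,0,0.5],[-0.1,-0.4,-1.76,0,0,0,0.2],[-0.3,-1.2,-1.76,0,0,0,0.2],[-0.5,-2,-1.76,0,0,0,0.2],[-0.82,-2.78,-1.76,0,0,0,0.2],[-0.82,-2.78,-1.3,0,0,0,0.2],[-0.82,-2.78,-1.3,0,0,0,0.2],[-0.82,-2.78,-1.3,0,0,0,0.2]]], squeeze=40)

```text
clock: 12.45
tcp_pos: [0.4942, 0.0122, 0.1128]
tcp_rot: [0.707, 0.707, -0.0, -0.0]
wrist_force: [-0.2, -0.6, 0.3]
gripper_width: 0.0745
grasp_force: 0.0
```

Descend to 0.033 (1.6).

Emit:
move_arm(series=[[[0,0,0.5,0,0,0,0.2],[0,0,1.0,0,0,0,0.2],[0,0,1.4,0,0,0,0.2],[0,0,1.6,0,0,0,0.2],[0,0,1.6,0,0,0,0.2],[0,0,1.6,0,0,0,0.65],[0,0,1.6,0,0,0,0.65],[0,0,1.6,0,0,0,0.65],[0,0,1.6,0,0,0,0.65],[0,0,1.6,0,0,0,0.65],[0,0,1.6,0,0,0,0.65],[0,0,1.6,0,0,0,0.65]]], squeeze=40)

```text
clock: 13.65
tcp_pos: [0.4935, 0.012, 0.0327]
tcp_rot: [0.707, 0.707, 0.0, 0.0]
wrist_force: [-1.1, 0.1, -0.3]
gripper_width: 0.0329
grasp_force: 0.0
```

Run:
```python
from m import *
f=grab('side','sd4');g=grab('scene','sc4');s=ctrl.state();print(s['gripper_width'],s['grasp_force'])
a=cv2.resize(f["image"][140:290,250:410,::-1],(640,600))[:,:]
b=cv2.resize(g["image"][140:290,270:430,::-1],(640,600))
cv2.imwrite('pics/c4.png',cv2.resize(np.hstack([a,b]),(800,375),interpolation=cv2.INTER_AREA))
```

```text
0.032237695265878705 0.0
```

View pics/c4.png

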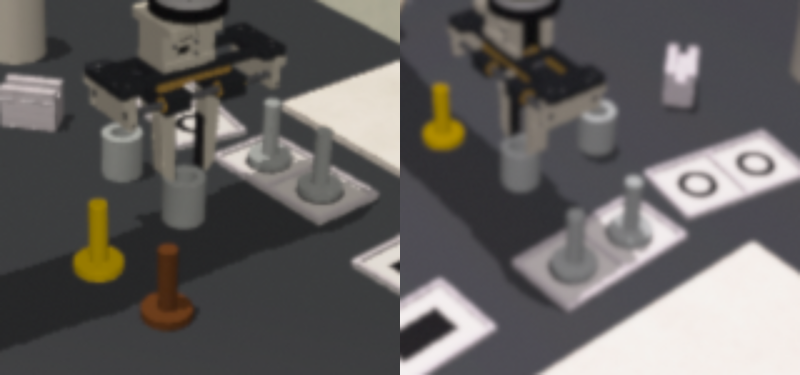

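The fingers closed to 33 mm with no force, and the sleeve seems to sit in front of them (side (183,195) and scene (520,165) in the crop). I'll measure where it is now.

Run:
```python
from m import *
f=load('sd4');g=load('sc4');w=grab('wrist','w4')
print(w["world_to_cam"][:3].round(3).tolist())
ims=[]
for F,b in((f,(290,170,370,240)),(g,(290,160,370,230)),(w,(200,190,440,400))):
    s=600/(b[2]-b[0])*.66
    im=cv2.resize(F["image"][b[1]:b[3],b[0]:b[2],::-1],None,fx=s,fy=s,interpolation=cv2.INTER_CUBIC);o=np.array(b[:2])-.5
    c=(.494,.0117)
    circ(im,F,c,.022,.05,(0,0,255),s,o);circ(im,F,c,.022,.0,(0,0,255),s,o)
    for dx in(-.016,.016):
        for z in (.014,.033):
            for dy in(-.0075,.0075):cv2.circle(im,tuple(((proj(F,[.4935+dx,.012+dy,z])-o)*s).astype(int)),3,(0,255,0),-1)
    ims.append(cv2.resize(im,(396,346)))
cv2.imwrite('pics/c5.png',np.vstack([np.hstack(ims[:2])]));cv2.imwrite('pics/c5w.png',ims[2])
```

```text
[[1.0, 0.0, 0.0, -0.494], [0.0, -0.967, 0.256, 0.026], [0.0, -0.256, -0.967, 0.233]]
```

View pics/c5.png

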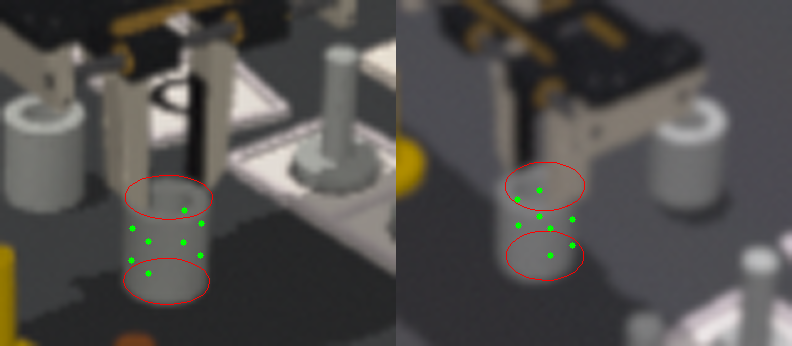

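View pics/w4.png

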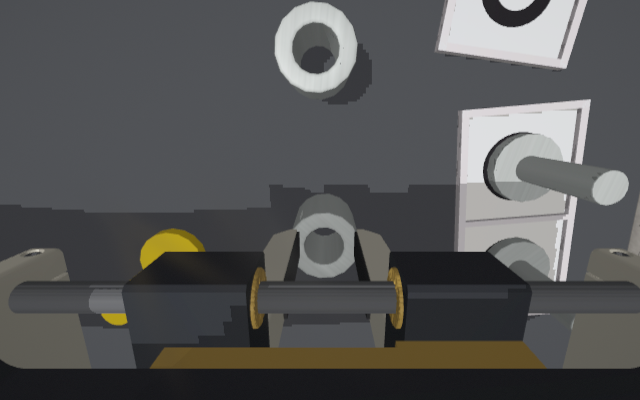

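The wrist view puts sleeve_2's top at (324,248), still at its measured place, with the pads at (292,270) and (358,270) overlapping its rim without any contact force. I'll reopen and close again in steps, reading the force.

Emit:
move_arm(series=[[[0,0,0,0,0,0,0.6],[0,0,0,0,0,0,0.5],[0,0,0,0,0,0,0.4],[0,0,0,0,0,0,0.3],[0,0,0,0,0,0,0.3],[0,0,0,0,0,0,0.3]]], squeeze=20)

```text
clock: 14.4
tcp_pos: [0.4935, 0.012, 0.0326]
tcp_rot: [0.707, 0.707, -0.0, -0.0]
wrist_force: [-1.0, 0.1, -0.3]
gripper_width: 0.0645
grasp_force: 0.0
```

Emit:
move_arm(series=[[[0,0,0,0,0,0,0.4],[0,0,0,0,0,0,0.45],[0,0,0,0,0,0,0.5],[0,0,0,0,0,0,0.5],[0,0,0,0,0,0,0.5]]])

```text
clock: 14.9
tcp_pos: [0.4935, 0.012, 0.0326]
tcp_rot: [0.707, 0.707, -0.0, 0.0]
wrist_force: [-0.9, -0.6, 0.1]
gripper_width: 0.0465
grasp_force: 0.0
```

Emit:
move_arm(series=[[[0,0,0,0,0,0,0.54],[0,0,0,0,0,0,0.57],[0,0,0,0,0,0,0.57],[0,0,0,0,0,0,0.57]]])

```text
clock: 15.3
tcp_pos: [0.4935, 0.012, 0.0326]
tcp_rot: [0.707, 0.707, -0.0, -0.0]
wrist_force: [0.4, 0.6, -0.1]
gripper_width: 0.0398
grasp_force: 0.0
```

Emit:
move_arm(series=[[[0,0,0,0,0,0,0.62],[0,0,0,0,0,0,0.66],[0,0,0,0,0,0,0.7],[0,0,0,0,0,0,0.74],[0,0,0,0,0,0,0.78],[0,0,0,0,0,0,0.8],[0,0,0,0,0,0,0.8]]], squeeze=5)

```text
clock: 16.0
tcp_pos: [0.4935, 0.012, 0.0326]
tcp_rot: [0.707, 0.707, -0.0, 0.0]
wrist_force: [-0.3, -0.4, -0.1]
gripper_width: 0.0187
grasp_force: 0.0
```

Run:
```python
from m import *
f=grab('side','sd6');g=grab('wrist','w6');s=ctrl.state();print(s['gripper_width'],s['grasp_force'])
a=cv2.resize(f["image"][170:240,290:370,::-1],(400,350),interpolation=cv2.INTER_CUBIC)
b=cv2.resize(g["image"][180:320,240:400,::-1],(400,350),interpolation=cv2.INTER_CUBIC)
cv2.imwrite('pics/c6.png',np.hstack([a,b]))
```

```text
0.01846327788775856 0.0
```

View pics/c6.png

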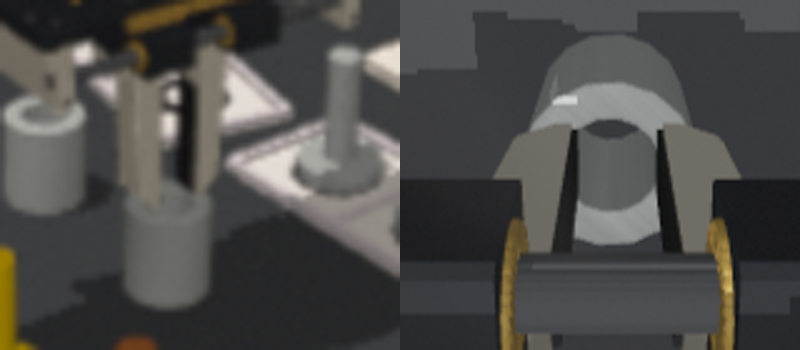

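The tips in the picture (row 232, gap scale) sit about 20 mm above the reported TCP, not 19 mm ahead of it. They are just above the sleeve's rim (z≈0.052), which is why they closed on air. The spindles were held near their stem tops for the same reason. So I go about 33 mm lower, checking the force.

Emit:
move_arm(series=[[[0,0,-0.2,0,0,0,0.8],[0,0,-0.3,0,0,0,0.5],[0,0,-0.3,0,0,0,0.2],[0,0,-0.3,0,0,0,0.2],[0,0,-0.3,0,0,0,0.2],[0,0,-0.3,0,0,0,0.2],[0,0,0,0,0,0,0.2],[0,0,0.2,0,0,0,0.2],[0,0,0.3,0,0,0,0.2],[0,0,0.3,0,0,0,0.2]]], squeeze=40)

```text
clock: 17.1
tcp_pos: [0.4929, 0.0119, 0.0168]
tcp_rot: [0.707, 0.707, -0.001, -0.001]
wrist_force: [-0.6, -0.3, 0.6]
gripper_width: 0.0738
grasp_force: 0.0
```

Emit:
move_arm(series=[[[0,0,0.1,0,0,0,0.2],[0,0,0.2,0,0,0,0.2],[0,0,0.3,0,0,0,0.2],[0,0,0.35,0,0,0,0.2],[0,0,0.35,0,0,0,0.2]]])

```text
clock: 17.6
tcp_pos: [0.4933, 0.0119, -0.0002]
tcp_rot: [0.707, 0.707, -0.0, -0.0]
wrist_force: [-0.4, -0.8, 1.3]
gripper_width: 0.0742
grasp_force: 0.0
```

Emit:
move_arm(series=[[[0,0,0,0,0,0,0.3],[0,0,0,0,0,0,0.4],[0,0,0,0,0,0,0.5],[0,0,0,0,0,0,0.6],[0,0,0,0,0,0,0.65],[0,0,0,0,0,0,0.65],[0,0,0,0,0,0,0.65]]])

```text
clock: 18.3
tcp_pos: [0.493, 0.0119, 0.0002]
tcp_rot: [0.707, 0.707, -0.0, -0.0]
wrist_force: [-1.8, 0.0, 4.2]
gripper_width: 0.0433
grasp_force: 40.0
```

Emit:
move_arm(series=[[[0,0,-0.4,0,0,0,0.65],[0,0,-0.9,0,0,0,0.65],[0,0,-1.4,0,0,0,0.65],[0,0,-1.9,0,0,0,0.65],[0.4,0.3,-2,0,0,0,0.65],[0.9,0.7,-2,0,0,0,0.65],[1.4,1.1,-2,0,0,0,0.65],[1.9,1.5,-2,0,0,0,0.65],[2.4,1.9,-2,0,0,0,0.65],[2.8,2.2,-2,0,0,0,0.65],[3.1,2.43,-1.9,0,0,0,0.65],[3.1,2.43,-1.5,0,0,0,0.65],[3.1,2.43,-1.1,0,0,0,0.65],[3.1,2.43,-0.7,0,0,0,0.65],[3.1,2.43,-0.4,0,0,0,0.65],[3.1,2.43,-0.2,0,0,0,0.65],[3.1,2.43,-0.12,0,0,0,0.65],[3.1,2.43,-0.09,0,0,0,0.65],[3.1,2.43,-0.08,0,0,0,0.65],[3.1,2.43,-0.08,0,0,0,0.65]]])

```text
clock: 20.3
tcp_pos: [0.6155, 0.1671, 0.0048]
tcp_rot: [0.707, 0.707, 0.001, 0.0]
wrist_force: [-0.4, -0.3, -3.3]
gripper_width: 0.0434
grasp_force: 40.0
```

Emit:
move_arm(series=[[[0,0,0.02,0,0,0,0.65],[0,0,0.02,0,0,0,0.65]]])

```text
clock: 20.5
tcp_pos: [0.6152, 0.167, 0.0035]
tcp_rot: [0.707, 0.707, 0.0, 0.0]
wrist_force: [0.0, -0.3, -4.5]
gripper_width: 0.0435
grasp_force: 40.0
```

Emit:
move_arm(series=[[[0,0,0.02,0,0,0,0.65],[0,0,0.02,0,0,0,0.65]]])

```text
clock: 20.7
tcp_pos: [0.6152, 0.1671, 0.0032]
tcp_rot: [0.707, 0.707, 0.0, 0.0]
wrist_force: [-1.6, -1.4, 8.3]
gripper_width: 0.0432
grasp_force: 40.0
```

Emit:
move_arm(series=[[[0,0,0,0,0,0,0.5],[0,0,0,0,0,0,0.3],[0,0,0,0,0,0,0.3],[0,0,0,0,0,0,0.3],[0,0,-0.5,0,0,0,0.3],[0,0,-1.2,0,0,0,0.2],[0,0,-1.6,0,0,0,0.2],[-0.3,-0.8,-1.6,0,0,0,0.2],[-0.6,-1.6,-1.6,0,0,0,0.2],[-0.91,-2.52,-1.6,0,0,0,0.2],[-0.91,-2.52,-1.6,0,0,0,0.2],[-0.91,-2.52,-1.6,0,0,0,0.2],[-0.91,-2.52,-1.0,0,0,0,0.2],[-0.91,-2.52,-0.5,0,0,0,0.2],[-0.91,-2.52,-0.2,0,0,0,0.2],[-0.91,-2.52,0.06,0,0,0,0.2],[-0.91,-2.52,0.06,0,0,0,0.2],[-0.91,-2.52,0.06,0,0,0,0.2]]])

```text
clock: 22.5
tcp_pos: [0.4896, 0.1216, -0.001]
tcp_rot: [0.707, 0.707, 0.0, 0.0]
wrist_force: [-0.0, 0.3, 0.4]
gripper_width: 0.0743
grasp_force: 0.0
```

Emit:
move_arm(series=[[[0,0,0,0,0,0,0.3],[0,0,0,0,0,0,0.4],[0,0,0,0,0,0,0.5],[0,0,0,0,0,0,0.6],[0,0,0,0,0,0,0.65],[0,0,0,0,0,0,0.65],[0,0,0,0,0,0,0.65]]])

```text
clock: 23.2
tcp_pos: [0.4887, 0.1215, -0.0006]
tcp_rot: [0.707, 0.707, -0.0, -0.0]
wrist_force: [-0.9, 0.7, 7.3]
gripper_width: 0.0437
grasp_force: 40.0
```

Emit:
move_arm(series=[[[0,0,-0.4,0,0,0,0.65],[0,0,-0.9,0,0,0,0.65],[0,0,-1.4,0,0,0,0.65],[0.2,0.2,-1.7,0,0,0,0.65],[0.6,0.6,-1.7,0,0,0,0.65],[1.0,1.1,-1.7,0,0,0,0.65],[1.4,1.5,-1.7,0,0,0,0.65],[1.8,1.9,-1.7,0,0,0,0.65],[2.2,2.4,-1.7,0,0,0,0.65],[2.5,2.7,-1.7,0,0,0,0.65],[2.5,2.7,-1.4,0,0,0,0.65],[2.5,2.7,-1,0,0,0,0.65],[2.5,2.7,-0.6,0,0,0,0.65],[2.5,2.7,-0.3,0,0,0,0.65],[2.5,2.7,-0.15,0,0,0,0.65],[2.5,2.7,-0.09,0,0,0,0.65],[2.5,2.7,-0.07,0,0,0,0.65],[2.5,2.7,-0.06,0,0,0,0.65],[2.5,2.7,-0.06,0,0,0,0.65]]])

```text
clock: 25.1
tcp_pos: [0.6244, 0.2467, 0.0028]
tcp_rot: [0.707, 0.707, 0.001, 0.0]
wrist_force: [-0.2, 1.0, -2.7]
gripper_width: 0.0431
grasp_force: 40.0
```

Emit:
move_arm(series=[[[0,0,0.01,0,0,0,0.65],[0,0,0.01,0,0,0,0.65]]])

```text
clock: 25.3
tcp_pos: [0.6245, 0.2467, 0.0026]
tcp_rot: [0.707, 0.707, 0.001, 0.0]
wrist_force: [-0.4, -0.6, 4.2]
gripper_width: 0.0433
grasp_force: 40.0
```

Emit:
move_arm(series=[[[0,0,0,0,0,0,0.5],[0,0,0,0,0,0,0.3],[0,0,0,0,0,0,0.3],[0,0,0,0,0,0,0.3],[0,0,-0.5,0,0,0,0.3],[0,0,-1.2,0,0,0,0.3],[0,-0.4,-1.6,0,0,-0.13,0.3],[0.1,-1,-1.6,0,0,-0.26,0.3],[0.2,-1.7,-1.6,0,0,-0.39,0.3],[0.3,-2.3,-1.6,0,0,-0.52,0.3],[0.4,-2.8,-1.6,0,0,-0.65,0.3],[0.54,-3.24,-1.6,0,0,-0.775,0.3],[0.54,-3.24,-1.6,0,0,-0.775,0.3],[0.54,-3.24,-1.6,0,0,-0.775,0.3],[0.54,-3.24,-1.6,0,0,-0.775,0.3]]])

```text
clock: 26.8
tcp_pos: [0.4631, 0.2733, 0.0817]
tcp_rot: [0.389, 0.921, 0.0, 0.0]
wrist_force: [0.3, -0.1, -0.6]
gripper_width: 0.0653
grasp_force: 0.0
```

Run:
```python
from m import *
from scipy.spatial.transform import Rotation as R
s=ctrl.state();print(R.from_quat(s['tcp_rot']).as_matrix().round(3).tolist())
f=grab('wrist','w7');g=grab('scene','sc7');ims=[]
for F,b in((f,(200,120,440,330)),(g,(360,145,440,215))):
    k=400/(b[2]-b[0]);im=cv2.resize(F["image"][b[1]:b[3],b[0]:b[2],::-1],(400,350),interpolation=cv2.INTER_CUBIC);o=np.array(b[:2])-.5
    poly(im,F,np.array((.4624,.2738)),np.radians(134.4),.064,.036,.048,(0,0,255),k,o);ims.append(im)
cv2.imwrite('pics/c7.png',np.hstack(ims))
```

```text
[[-0.698, 0.716, 0.001], [0.716, 0.698, 0.0], [-0.001, 0.001, -1.0]]
```

View pics/c7.png

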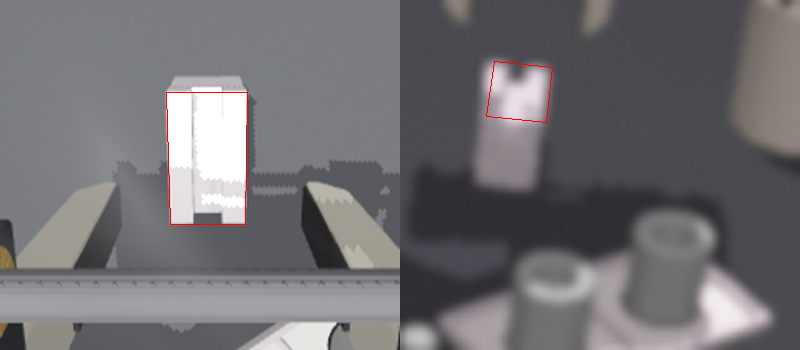

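The wrist crop shows the block's top matching the model outline ((207,158) in the crop), squarely between the open fingers. Both sleeves stand in their tray.

Emit:
move_arm(series=[[[0,0,0.5,0,0,0,0.3],[0,0,1.0,0,0,0,0.3],[0,0,1.4,0,0,0,0.3],[0,0,1.65,0,0,0,0.3],[0,0,1.68,0,0,0,0.3],[0,0,1.68,0,0,0,0.3],[0,0,1.68,0,0,0,0.45],[0,0,1.68,0,0,0,0.55],[0,0,1.68,0,0,0,0.65],[0,0,1.68,0,0,0,0.75],[0,0,1.68,0,0,0,0.75],[0,0,1.68,0,0,0,0.75]]], squeeze=30)

```text
clock: 28.1
tcp_pos: [0.462, 0.2734, -0.002]
tcp_rot: [0.388, 0.922, 0.0, 0.0]
wrist_force: [-1.8, -0.7, 6.6]
gripper_width: 0.0357
grasp_force: 30.0
```

Emit:
move_arm(series=[[[0,0,-0.4,0,0,0,0.75],[0,0,-0.9,0,0,0,0.75],[0,0,-1.4,0,0,0,0.75],[0,0,-1.9,0,0,0,0.75],[-0.4,-0.2,-2.2,0,0,0,0.75],[-1.1,-0.5,-2.2,0,0,0.08,0.75],[-1.8,-0.8,-2.2,0,0,0.16,0.75],[-2.5,-1.1,-2.2,0,0,0.24,0.75],[-3.2,-1.5,-2.2,0,0,0.32,0.75],[-3.9,-1.8,-2.2,0,0,0.4,0.75],[-4.6,-2.1,-2.2,0,0,0.48,0.75],[-5.3,-2.5,-2.2,0,0,0.56,0.75],[-6.0,-2.8,-2.2,0,0,0.65,0.75],[-6.7,-3.1,-2.2,0,0,0.65,0.75],[-7.4,-3.4,-2.2,0,0,0.65,0.75],[-8.1,-3.8,-2.2,0,0,0.65,0.75],[-8.7,-4.0,-2.2,0,0,0.65,0.75],[-9.1,-4.21,-2.2,0,0,0.65,0.75],[-9.1,-4.21,-2.2,0,0,0.65,0.75],[-9.1,-4.21,-2.2,0,0,0.65,0.75]]])

```text
clock: 30.1
tcp_pos: [0.6293, -0.1988, 0.107]
tcp_rot: [0.662, 0.75, -0.0, -0.001]
wrist_force: [0.5, 1.1, -2.1]
gripper_width: 0.0356
grasp_force: 30.0
```

Run:
```python
from h import *
from scipy.spatial.transform import Rotation as R
s=ctrl.state();M=R.from_quat(s['tcp_rot']).as_matrix();print(s['tcp_pos'],np.degrees(np.arctan2(M[1,1],M[0,1])),M[:,2].round(4))
print((M.T@(np.array([.6295,-.1995,.001])-s['tcp_pos'])/.05).round(2))
```

```text
[ 0.62933436 -0.19883498  0.10704505] 7.114340996387703 [-1.1e-03  5.0e-04 -1.0e+00]
[-0.02  0.    2.12]
```

Target reported z ≈ 0.001. Approach to 2 mm above that, then touch down.

Emit:
move_arm(series=[[[0,0,0.5,0,0,0,0.75],[0,0,1.0,0,0,0,0.75],[0,0,1.4,0,0,0,0.75],[0,0,1.75,0,0,0,0.75],[0,0,1.95,0,0,0,0.75],[0,0,2.05,0,0,0,0.75],[0,0,2.08,0,0,0,0.75],[0,0,2.08,0,0,0,0.75]]])

```text
clock: 30.9
tcp_pos: [0.6303, -0.1987, 0.0041]
tcp_rot: [0.661, 0.75, 0.0, 0.0]
wrist_force: [-0.5, -0.4, -2.5]
gripper_width: 0.0353
grasp_force: 30.0
```

Emit:
move_arm(series=[[[0,0,0.02,0,0,0,0.75],[0,0,0.03,0,0,0,0.75],[0,0,0.03,0,0,0,0.75]]])

```text
clock: 31.2
tcp_pos: [0.6301, -0.199, 0.0025]
tcp_rot: [0.662, 0.75, 0.0, 0.0]
wrist_force: [-0.4, 0.7, -2.0]
gripper_width: 0.0355
grasp_force: 30.0
```

Emit:
move_arm(series=[[[0,0,0.02,0,0,0,0.75],[0,0,0.03,0,0,0,0.75],[0,0,0.03,0,0,0,0.75]]])

```text
clock: 31.5
tcp_pos: [0.6301, -0.1989, 0.0011]
tcp_rot: [0.662, 0.75, 0.0, 0.0]
wrist_force: [-0.5, -0.1, 3.7]
gripper_width: 0.0356
grasp_force: 30.0
```

Emit:
move_arm(series=[[[0,0,0,0,0,0,0.65],[0,0,0,0,0,0,0.5],[0,0,0,0,0,0,0.5],[0,0,0,0,0,0,0.5],[0,0,-0.5,0,0,0,0.5],[0,0,-1.2,0,0,0,0.3],[0,0,-2,0,0,0,0],[0,0,-3,0,0,0,0],[0,0,-4,0,0,0,0],[-0.5,0,-5,0,0,0,0],[-1.3,0,-6,0,0,0,0],[-2.2,0,-6.5,0,0,0,0],[-3,0,-6.5,0,0,0,0],[-3,0,-6.5,0,0,0,0],[-3,0,-6.5,0,0,0,0],[-3,0,-6.5,0,0,0,0]]])

```text
clock: 33.1
tcp_pos: [0.6487, -0.346, 0.3246]
tcp_rot: [0.661, 0.75, 0.0, -0.001]
wrist_force: [-0.1, 0.9, -0.3]
gripper_width: 0.0931
grasp_force: 0.0
```

Run:
```python
from m import *
f=grab('wrist','w8');print(ctrl.state()['tcp_pos'])
s=2;b=(150,0,550,260);im=cv2.resize(f["image"][b[1]:b[3],b[0]:b[2],::-1],None,fx=s,fy=s,interpolation=cv2.INTER_CUBIC);o=np.array(b[:2])-.5
for c in((.6249,.2466),(.6144,.1671)):circ(im,f,c,.022,.053,(0,0,255),s,o);circ(im,f,c,.012,.053,(0,0,255),s,o)
for c in((.6328,.053),(.6389,-.0264)):circ(im,f,c,.024,.013,(0,0,255),s,o);circ(im,f,c,.009,.075,(0,200,0),s,o)
poly(im,f,np.array((.6295,-.1993)),np.radians(97),.064,.036,.051,(0,0,255),s,o)
cv2.imwrite('pics/c8.png',im)
```

```text
[ 0.64883231 -0.34549578  0.32470487]
```

View pics/c8.png

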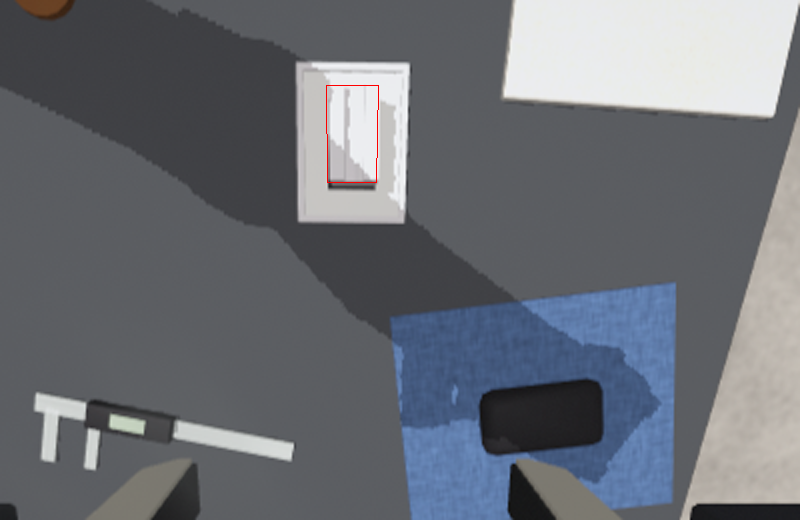

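Block is square on its rectangle (352,135), and the caliper is in place. The last picture is for the other two trays.

Emit:
move_arm(series=[[[1,0,-0.4,0,0,0,0],[2,0,-0.8,0,0,0,0],[3,0,-1.2,0,0,0,0],[4,0,-1.5,0,0,0,0],[5,0,-1.5,0,0,0,0],[6,0,-1.5,0,0,0,0],[7,0,-1.5,0,0,0,0],[8,0,-1.5,0,0,0,0],[8,0,-1.5,0,0,0,0],[8,0,-1.5,0,0,0,0],[8,0,-1.5,0,0,0,0]]])

```text
clock: 34.25
tcp_pos: [0.5985, 0.0487, 0.4005]
tcp_rot: [0.661, 0.75, -0.0, 0.0]
wrist_force: [0.1, -1.1, -0.5]
gripper_width: 0.0929
grasp_force: 0.0
```

Run:
```python
from m import *
f=grab('wrist','w9');print(ctrl.state()['tcp_pos'])
L=[((.6249,.2466),.022,.053),((.6144,.1671),.022,.053),((.6249,.2466),.012,.053),((.6144,.1671),.012,.053),((.6328,.053),.024,.013),((.6389,-.0264),.024,.013),((.6328,.053),.009,.075),((.6389,-.0264),.009,.075)]
p=np.array([proj(f,[*c,0]) for c,_,_ in L]);print(p.round().tolist())
x0=int(p[:,0].mean()-90);y0=0;s=3;h=200
hi=min(270,int(p[:,1].max()+25));im=f["image"][hi-h if hi>h else 0:hi,x0:x0+180,::-1];o=np.array([x0,max(hi-h,0)])-.5
im=cv2.resize(im,None,fx=s,fy=s,interpolation=cv2.INTER_CUBIC)
for c,r,z in L:circ(im,f,c,r,z,(0,0,255),s,o)
cv2.imwrite('pics/c9.png',im[:600,:800])
```

```text
[0.59873456 0.04769984 0.4004377 ]
[[354.0, 52.0], [342.0, 97.0], [354.0, 52.0], [342.0, 97.0], [344.0, 159.0], [341.0, 198.0], [344.0, 159.0], [341.0, 198.0]]
```

View pics/c9.png

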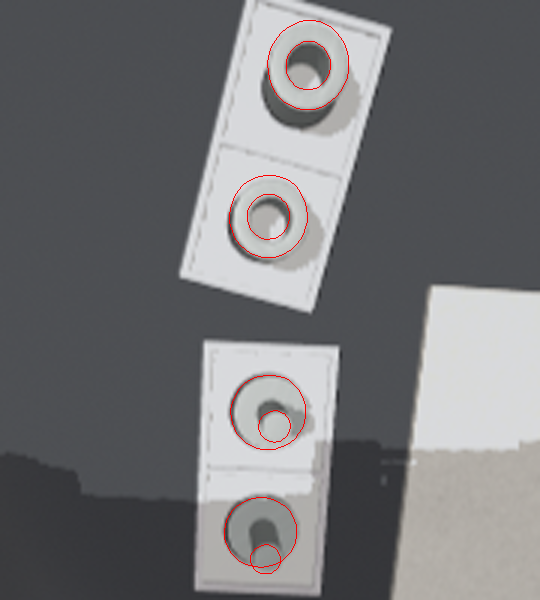

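All four round parts stand within 1–2 mm of their outlines: sleeves at (308,65) and (268,217), spindles at (268,412) and (261,532) in the crop. The gripper is clear, so I'm handing in.

```bash
python3 -c "
from plant import ctrl
print(ctrl.sign_off())"
```

```text
the job is handed in; nothing more can be done
None
```

All five parts are in their trays and released, and the job was handed in at about 34 s of 136 s. The last pictures show each part upright and within about 2 mm of its outline; sign-off returned no verdict. The caliper, pen pot and look-alikes were not touched. The real fingertips sit about 20 mm behind the reported TCP, not 19 mm ahead of it, so the first sleeve grasp closed on air and had to be redone lower.

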